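# Take the short tasting board out of the stack

## Robot

A 6-joint arm with a two-finger parallel gripper is mounted at the origin on a cart in front of the work surface, level with it; the furniture and walls round the work are solid. World frame = base frame: x ahead of the robot, y to its left, z up, the work surface at z = 0. Lengths are in m, angles in degrees, forces in N, time in s.
With the tool pointing down it reaches from about 0.325 to 0.85 m from the base axis. Payload 15.5 kg.
Tool frame: the origin (TCP) lies midway between the tips of the shut fingers; the grasp point (between the pads) lies 19 mm behind it; y points along the fingers, x is the direction in which the jaws open and shut, and the axes are right-handed (so a half turn about y gives the same grasp; the last joint's range is limited). The gripper opens to 91 mm and grips with 3 to 60 N. Pads are 32 mm wide; open, the fingers measure 118 mm over their backs; the gripper's body (76 mm by 178 mm) begins 60 mm behind the grasp point.
Start: joints at [67.065, 28.281, 77.091, -0, 74.628, -5.472], TCP at [0.188, 0.596, 0.214] pointing down, gripper open.
Joint ranges: [-166.48, 166.48], [-47.26, 123.95], [12.59, 153.08], [-70.14, 250.14], [6.76, 159.57], [-176.63, 176.63]. Speed limits (degrees/s): [108.29, 108.29, 147.25, 172.46, 172.46, 172.46].

## Interface

Orientations are given as a 3x3 rotation matrix whose columns are the frame's x, y, z axes.
In Python, from bench import ctrl gives the robot as it stands. The module is installed in compiled form; this text tells all that it offers. Calls block until the motion is done:
- ctrl.goto(position, orientation): joint-space move of the TCP to a pose.
- ctrl.move_l(position, vel=0.15, ori=None, contact_N=None): straight line of the TCP; ori=None keeps the orientation; vel is the mean speed in m/s. With contact_N (N) it stops when the force on the tool has changed by that much, and returns True; else False.
- ctrl.movej(angles): joint-space move.
- ctrl.command_gripper(opening): opening from 0.0 (shut) to 1.0 (fully open); the grip force is fixed at half the most; returns when the fingers have stopped.
- ctrl.sleep(seconds).
- ctrl.ik(position, orientation): joint angles nearest the present ones, or None.
- ctrl.read_camera(name): name is "scene" or "top" or "wrist"; returns the picture (384x512x3 uint8, blue, green, red); there is no depth.
- ctrl.camera_params(name): a dict with "fx", "fy", "cx", "cy" (pixels), "pose" (4x4, takes a point from camera to world coordinates); the wrist camera has in their place "T_tool_cam" (4x4, takes a point from camera to tool coordinates, whose origin is the TCP and whose axes are the tool frame's). Camera axes: x right, y up, looking along -z (the intrinsics and any distortion apply to the point x, -y, -z); pixel columns grow to the right and rows downward; lengths in m; the calibration is good to about 2 mm. A picture is of the moment at which its call begins: read the wrist's pose just before it. camera_params takes no time and is no camera call.
A pose or a line that the arm cannot do raises ctrl.MotionError and nothing moves.
- ctrl.sign_off(): hands the job in, once; it reports no verdict.
Readings, each from a call of its own:
- ctrl.current_t(): time.
- ctrl.current_q(): joint angles.
- ctrl.current_dq(): joint speeds.
- ctrl.current_effort(): joint torques, N m.
- ctrl.current_tool_pos(): TCP position.
- ctrl.current_eef_rot(): TCP orientation.
- ctrl.current_contact_force(): force on the tool from outside, world axes, zero at the start.
- ctrl.current_wrist_torque(): the same for the moment, N m.
- ctrl.current_grip_width(): opening from 0.0 (shut) to 1.0 (fully open).
Only numpy, scipy, OpenCV 4.12 (cv2) and the standard library are available. Lean on these libraries where they do the work, as an engineer would, in place of code of your own. Each camera call takes 0.05 s, during which the arm holds its last target. There are 200 camera calls.

## Task

Three wooden tasting boards are stacked on the sloped rack. Take the short one out of the middle and lay it flat on the low steel serving stand, centred on it and lined up with it: first lift the long board on top of it off and put it aside, and afterwards put that board back on the rack, flat on the other long board, centred and against the two stop posts. Do not disturb the bottom board or the groceries behind.

Things in the scene. Friction and masses are not known exactly. Their poses are not given: they have to be found in the camera images.
- upper_board_centre (a point): the upper of two equal long boards, pale wood with rounded edges, 64 mm (its own x) by 165 mm (its y) by 24 mm thick (its z), 0.17 kg; it starts on top of the stack. The point is its centre, 12 mm under its top face. Grip it across its 64 mm width. On the rack its x points up the slope and its z square out of the slope
- short_board_centre (a point): the short board, same wood, 64 mm (x) by 125 mm (y) by 24 mm thick (z), 0.13 kg; it starts in the middle of the stack, its point is its centre. Gripped across its 64 mm width
- lower_board_centre (a point): the lower long board, equal to the upper one (64 x 165 x 24 mm); it lies at the bottom of the stack and stays there. The point is its centre
- rack_deck: tilted deck of the fixed rack: an aluminium plate 84 (x) by 146 mm (y), sloping 30 degrees, facing the robot's side. Origin: centre of its upper face, 60 mm above the worktop; x points up the slope, y level, z square out of the plate. Boards lie with their 64 mm width along x; in the stack their centres are at x = 0 and z = 12, 36 and 60 mm
- stop_left (a point): top inner edge of the left of two fixed steel stop posts at the deck's low edge, at x = -33, y = 42, z = 70 mm of the deck (axes as the deck's); the post is 14 mm wide in y, 7 mm thick, and stands square on the deck. Stacked boards lie against both posts, 0 to 1 mm off; the 70 mm between the posts is open, so a finger can pass
- stop_right (a point): the same point of the right stop post, at y = -42 mm of the deck
- stand_top (a point): centre of the top face of the low steel serving stand (fixed), a flat plate 94 mm (x) by 150 mm (y), top 40 mm above the worktop; the short board shall lie centred on it, its 125 mm length along the plate's 150 mm length (either way round), its centre 12 mm above this point
- mat_top (a point): centre of the top face of a thin fixed grey plastic mat, 110 mm (x) by 180 mm (y), top 3 mm above the worktop; it is free at the start and a handy place to put a board aside
- cheese_wheel_centre (a point): centre of a whole cheese, 123 mm across and 61 mm high, standing behind the work; leave it alone
- tub_centre (a point): centre of a white deli tub, about 104 mm across and 90 mm high with its lid flaps, standing behind the work; leave it alone
- meat_pack_centre (a point): centre of a flat pack of meat, 101 x 116 mm and 27 mm high, lying behind the work; leave it alone
Mind the look-alikes: they are no part of the job. Leave any black look-alike of the part that bears short_board_centre alone.

How it is judged (in metres and radians):
On the way, in this order (a step that is already met when the one before it is completed fails the run):
1. the upper long board is lifted off and put aside while the short board still lies on the rack (horizontal distance between upper_board_centre and rack_deck above 0.1 m and height (world z) of upper_board_centre below 0.09 m and distance between short_board_centre and rack_deck below 0.06 m), for 0.2 s.
2. the short board lies on the serving stand while the upper long board is still aside (x of short_board_centre in the frame of stand_top between -0.013 and 0.013 m and y of short_board_centre in the frame of stand_top between -0.018 and 0.018 m and z of short_board_centre in the frame of stand_top between 0.008 and 0.016 m and angle between the y axis of short_board_centre and the y axis of stand_top, either way round below 0.14 rad and angle between short_board_centre's own z axis and vertical below 0.06 rad and horizontal distance between upper_board_centre and rack_deck above 0.1 m), for 0.2 s.
At the end, for the whole second after the job is handed in: Short board flat on the stand, centred within 13 mm across and 18 mm along, lined up within 8 degrees; both long boards flat on the rack one on the other (height within 5 mm), 6 mm below to 9 mm above centre up the slope, centred within 20 mm along the level, parallel within 7 degrees (x of short_board_centre in the frame of stand_top between -0.013 and 0.013 m and y of short_board_centre in the frame of stand_top between -0.018 and 0.018 m and z of short_board_centre in the frame of stand_top between 0.008 and 0.016 m and angle between the y axis of short_board_centre and the y axis of stand_top, either way round below 0.14 rad and angle between short_board_centre's own z axis and vertical below 0.06 rad and x of upper_board_centre in the frame of rack_deck between -0.006 and 0.009 m and y of upper_board_centre in the frame of rack_deck between -0.02 and 0.02 m and z of upper_board_centre in the frame of rack_deck between 0.031 and 0.041 m and angle between the y axis of each of upper_board_centre, lower_board_centre and the y axis of rack_deck, either way round below 0.12 rad and angle between the z axis of each of upper_board_centre, lower_board_centre and the z axis of rack_deck, either way round below 0.08 rad and x of lower_board_centre in the frame of rack_deck between -0.006 and 0.009 m and y of lower_board_centre in the frame of rack_deck between -0.02 and 0.02 m and z of lower_board_centre in the frame of rack_deck between 0.007 and 0.017 m); the robot touches nothing.
It fails at once if the cheese, the tub or the meat pack is moved by more than 25 mm (distance of any of cheese_wheel_centre, tub_centre, meat_pack_centre from where it was at the start of the episode above 0.025 m).
It fails at once if the lower board is moved by more than 20 mm (distance of lower_board_centre from where it was at the start of the episode above 0.02 m).
It also fails if it takes over 72 s, if anything falls off the work surface, if the arm or the gripper's body presses on something with over 40 N, if the wrist force passes 120 N, or if a joint passes its speed limit or range.

## Working session

There is one attempt and no reset: what is moved stays moved. The work goes in short steps, each a Python script; the robot and the scene stay as the last script left them, time stands still between calls to the robot, and variables do not carry over. Pictures are saved under pics/ and viewed, about 8 in all and at most 12, crops included, and the job is handed in when it is done.

```bash
mkdir -p pics; python3 - <<'E'
from bench import ctrl
import cv2,numpy as np
for n in("scene","top","wrist"):
    im=ctrl.read_camera(n); cv2.imwrite(f"pics/{n}0.png",im)
    p=ctrl.camera_params(n); print(n,{k:np.round(v,4).tolist() for k,v in p.items()})
a=cv2.imread("pics/scene0.png");b=cv2.imread("pics/top0.png")
print(ctrl.current_t(),np.round(ctrl.current_eef_rot(),3).tolist())
E
```

```text
scene {'fx': 427.8954, 'fy': 427.8954, 'cx': 252.7638, 'cy': 191.9769, 'pose': [[0.7653, 0.2482, -0.594, -0.2142], [-0.6436, 0.3143, -0.6979, -0.9458], [0.0135, 0.9163, 0.4002, 0.6315], [0.0, 0.0, 0.0, 1.0]]}
top {'fx': 499.2532, 'fy': 499.2532, 'cx': 257.6298, 'cy': 189.2292, 'pose': [[-0.0197, 0.9896, -0.1422, 0.4185], [-0.9998, -0.0182, 0.0121, 0.0088], [0.0094, 0.1424, 0.9898, 1.4441], [0.0, 0.0, 0.0, 1.0]]}
wrist {'fx': 274.0638, 'fy': 274.0638, 'cx': 257.2404, 'cy': 191.2433, 'T_tool_cam': [[1.0, 0.0005, -0.0001, -0.0004], [-0.0003, 0.2939, -0.9558, -0.1709], [-0.0004, 0.9558, 0.2939, 0.0838], [0.0, 0.0, 0.0, 1.0]]}
0.15 [[0.3, -0.0, -0.954], [0.954, -0.001, 0.3], [-0.001, -1.0, 0.0]]
```

View pics/top0.png

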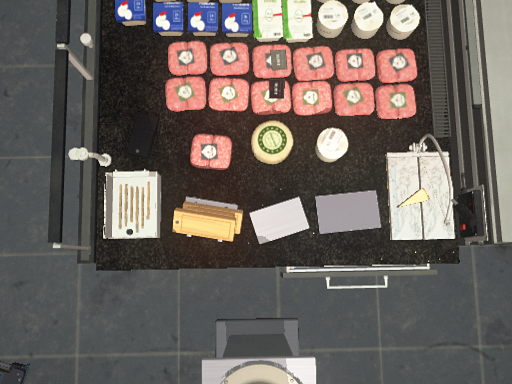

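View pics/scene0.png

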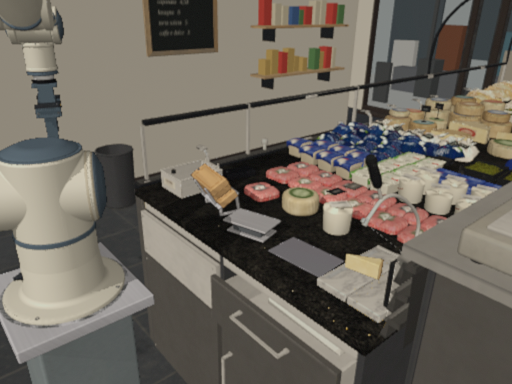

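Top view: stack at about (208,218), serving stand at (280,220), mat at (348,212), and groceries at (210,152), (271,141) and (332,145). A black look-alike is near (145,135). The stack, with pale boards and stop posts, matches the description. I'll enlarge it to confirm.

```bash
python3 - <<'E'
import cv2,numpy as np
b=cv2.imread("pics/top0.png")[185:255,165:390];a=cv2.imread("pics/scene0.png")[155:250,180:305]
b=cv2.resize(b,(787,245),interpolation=cv2.INTER_CUBIC)
a=cv2.resize(a,None,fx=3.6,fy=3.6,interpolation=cv2.INTER_CUBIC)
o=np.zeros((245+a.shape[0],787,3),np.uint8);o[:245]=b;o[245:,:a.shape[1]]=a
cv2.imwrite("pics/crop0.png",o);print(o.shape)
E
```

```text
(587, 787, 3)
```

View pics/crop0.png

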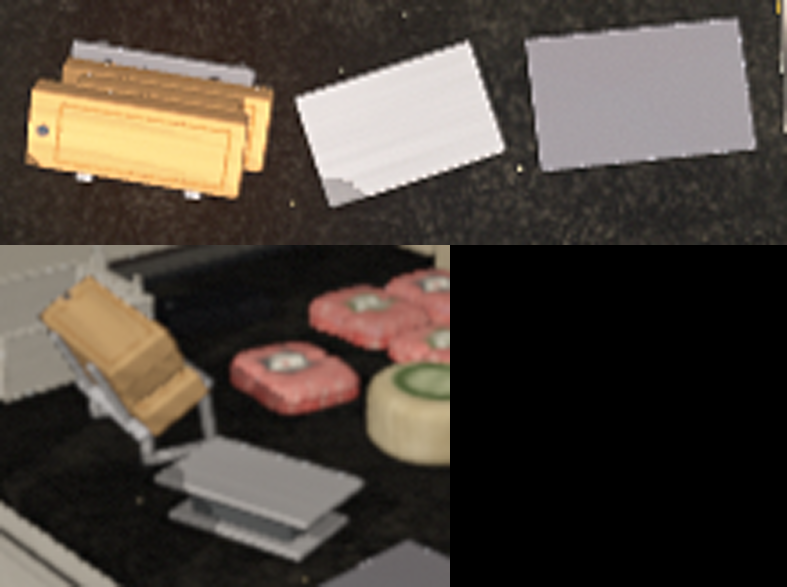

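Confirmed: the wooden stack is on the aluminium rack, with the upper board showing its face and a hole at its left end. The stand is the light plate, with crop corners at about (296,97), (470,42), (505,150) and (333,207). The mat is the grey plate to its right. Next I fit the poses.

```bash
cat > h.py <<'E'
import numpy as np,cv2
from scipy.optimize import least_squares
from scipy.spatial.transform import Rotation as Ro
def Rz(a): return Ro.from_euler('z',a).as_matrix()
S=np.array([[np.cos(np.pi/6),0,-.5],[0,1,0],[.5,0,np.cos(np.pi/6)]])
def proj(P,cam,pose):
    p=(np.atleast_2d(P)-pose[:3,3])@pose[:3,:3]
    return np.c_[cam['cx']+cam['fx']*p[:,0]/-p[:,2],cam['cy']-cam['fy']*p[:,1]/-p[:,2]]
def wristpose(ctrl):
    T=np.eye(4);T[:3,:3]=np.array(ctrl.current_eef_rot());T[:3,3]=ctrl.current_tool_pos();return T
def rect(a,b,z=0): # corners: (+x,+y),(+x,-y),(-x,-y),(-x,+y)
    return np.array([[a,b,z],[a,-b,z],[-a,-b,z],[-a,b,z]])
def fit(local,pix,cam,pose,z,tilt,x0):
    M=S if tilt else np.eye(3)
    w=lambda v:local@(Rz(v[2])@M).T+np.array([v[0],v[1],z])
    r=least_squares(lambda v:(proj(w(v),cam,pose)-pix).ravel(),x0)
    return r.x,r.fun.reshape(-1,2)
E
python3 - <<'E'
from h import *
from bench import ctrl
c=ctrl.camera_params("top");T=np.array(c['pose'])
px=lambda l:(np.array(l,float)+.5)/3.5-.5+[165,185]
np.set_printoptions(precision=4,suppress=True)
print('stand',*fit(rect(.047,.075),px([(296,97),(470,42),(505,150),(333,207)]),c,T,.04,0,[.45,0,.2]))
print('mat',*fit(rect(.055,.09),px([(526,40),(738,18),(755,148),(542,170)]),c,T,.003,0,[.45,-.15,.1]))
print('deck',*fit(np.array([[.042,.073,0],[.042,-.073,0]]),px([(72,42),(253,70)]),c,T,.06,1,[.45,.15,-.1]))
print('upper',*fit(rect(.032,.0825,.072),px([(33,80),(248,110),(241,198),(26,164)]),c,T,.06,1,[.45,.15,-.1]))
E
```

```text
stand [ 0.5316 -0.0675  0.2938] [[-0.399  -0.0451]
 [ 0.2095 -0.5253]
 [ 0.8819  0.1543]
 [-0.6866  0.3863]]
mat [ 0.5557 -0.2686  0.0835] [[-0.3339 -0.2426]
 [ 0.1842 -0.1767]
 [ 0.5124  0.1424]
 [-0.3612  0.2554]]
deck [ 0.5492  0.127  -0.1732] [[-0.372  -0.0659]
 [ 0.3718  0.06  ]]
upper [ 0.5532  0.1312 -0.1636] [[-0.3175  1.2314]
 [ 0.4628  1.707 ]
 [-0.2412 -1.8879]
 [ 0.092  -1.0891]]
```

```bash
cat >> h.py <<'E'
def toolR(jaw,app):
    y=app/np.linalg.norm(app);x=jaw-y*(jaw@y);x/=np.linalg.norm(x);return np.c_[x,y,np.cross(x,y)]
def deckR(yaw): return Rz(yaw)@S
E
python3 - <<'E'
from h import *
from bench import ctrl
np.set_printoptions(precision=4,suppress=True)
D=deckR(-.17);o=np.array([.549,.128,.06])
best=None
for s in(1,-1):
    R=toolR(s*D[:,0],-D[:,2])
    for z in(.051,.17,.22):
        q=ctrl.ik(o+D@[0,0,z],R);print(s,z,q)
    for nm,p,y in(('stand',[.5316,-.0675,.043],.2938),('mat',[.5557,-.2686,.006],.0835)):
        for zz in(0,.15):print(s,nm,ctrl.ik(np.array(p)+[0,0,zz],toolR(s*Rz(y)[:,0],np.array([0,0,-1.]))))
R=toolR(-D[:,0],-D[:,2])
ctrl.move_l(np.array(ctrl.current_tool_pos())+[0,0,.12],vel=.2)
print(R)
E
```

```text
1 0.051 [ 15.9655  25.9372 119.6254 -61.413   14.2991  83.2801]
1 0.17 [ 20.4387  10.1815 118.268  -31.544   28.7151  55.0269]
1 0.22 [ 22.7394   4.0465 116.3035 -26.6843  36.7195  50.8106]
1 stand [-13.6221  34.5831  99.5495  -0.      45.8675 -30.4556]
1 stand [-13.6221  22.4565  91.2467  -0.      66.2968 -30.4556]
1 mat [-31.3383  42.1415  88.6679  -0.      49.1906 -36.1225]
1 mat [-31.3383  30.9871  82.1695  -0.      66.8434 -36.1225]
-1 0.051 [ 15.9655  25.9372 119.6254 -61.413   14.2991 -96.7199]
-1 0.17 [  20.4387   10.1815  118.268   -31.544    28.7151 -124.9731]
-1 0.22 [  22.7394    4.0465  116.3035  -26.6843   36.7195 -129.1894]
-1 stand [-13.6221  34.5831  99.5495  -0.      45.8675 149.5444]
-1 stand [-13.6221  22.4565  91.2467  -0.      66.2968 149.5444]
-1 mat [-31.3383  42.1415  88.6679  -0.      49.1906 143.8775]
-1 mat [-31.3383  30.9871  82.1695  -0.      66.8434 143.8775]
[[-0.8535  0.4928 -0.1692]
 [ 0.1465 -0.0846 -0.9856]
 [-0.5    -0.866   0.    ]]
```

```bash
python3 - <<'E'
from h import *
from bench import ctrl
np.set_printoptions(precision=4,suppress=True)
D=deckR(-.17);o=np.array([.549,.128,.06])
print([ctrl.ik(o+D@[0,0,z],toolR(D[:,0],-D[:,2])) for z in(.027,.02)])
ctrl.goto(o+D@[0,0,.21],toolR(D[:,0],-D[:,2]))
T=wristpose(ctrl);im=ctrl.read_camera("wrist");np.save("T1.npy",T);cv2.imwrite("pics/w1.png",im)
cv2.imwrite("pics/w1b.png",cv2.resize(im,(800,600),interpolation=cv2.INTER_CUBIC));print(ctrl.current_t())
E
```

```text
[None, None]
2.8417
```

View pics/w1b.png

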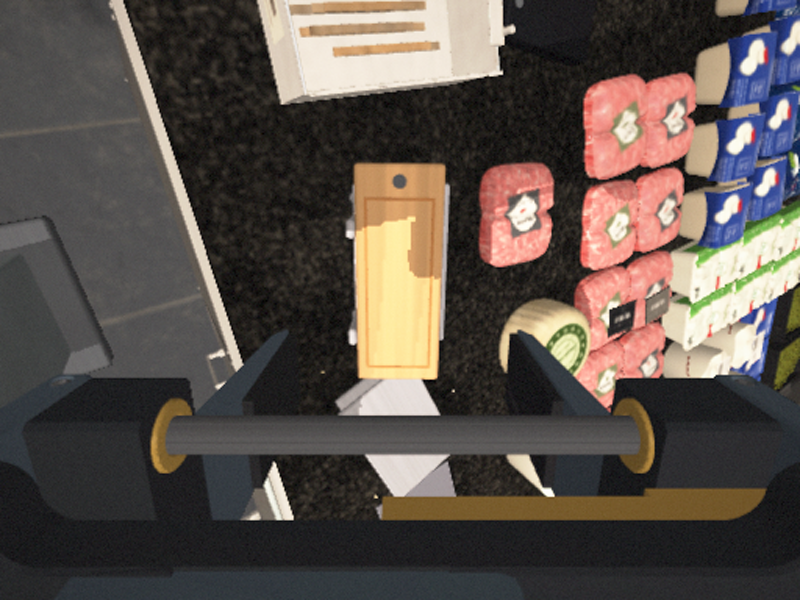

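The wrist view shows the upper board's face with corners at about (355,163), (446,163), (438,379) and (358,379). The stop posts are at its left, at (350,230) and (353,330). The deck's top edge is at (446,185) to (443,338).

```bash
python3 - <<'E'
from h import *
from bench import ctrl
np.set_printoptions(precision=4,suppress=True)
T=np.load("T1.npy");c=ctrl.camera_params("wrist");P=T@np.array(c['T_tool_cam'])
px=lambda l:(np.array(l,float)+.5)/1.5625-.5
print('upper',*fit(rect(.032,.0825,.072),px([(446,163),(438,379),(358,379),(355,163)]),c,P,.06,1,[.55,.13,-.17]))
print('deck',*fit(np.array([[.042,.073,0],[.042,-.073,0]]),px([(449,184),(443,340)]),c,P,.06,1,[.55,.13,-.17]))
D=deckR(-.17);o=np.array([.549,.128,.06])
for dy in(0,-.01,-.016):
  for ph in(-20,-15,-10,-5,0,5,10):
    A=D@Ro.from_euler('x',ph,degrees=True).as_matrix()
    print(dy,ph,*[None if q is None else np.round(q,0).astype(int) for q in(ctrl.ik(o+D@[0,dy,z],toolR(A[:,0],-A[:,2])) for z in (.027,.05))])
E
```

```text
upper [ 0.5476  0.1326 -0.1824] [[ 0.6655  0.0224]
 [ 0.3418  0.7231]
 [ 0.1564  0.2142]
 [-0.7754 -0.667 ]]
deck [ 0.5464  0.1269 -0.1763] [[-0.0078 -0.6036]
 [ 0.1733  0.7571]]
0 -20 [ 28  35 108 -57  42  89] [ 29  32 109 -55  43  87]
0 -15 [ 26  33 111 -59  35  89] [ 26  30 112 -56  37  86]
0 -10 [ 23  31 114 -62  28  89] [ 23  28 114 -58  29  85]
0 -5 [ 19  30 117 -66  20  90] [ 20  27 117 -60  22  85]
0 0 None [ 16  26 120 -62  14  84]
0 5 None None
0 10 None None
-0.01 -20 [ 27  34 109 -58  41  89] [ 28  32 110 -56  43  87]
-0.01 -15 [ 24  32 112 -60  34  89] [ 25  30 113 -57  36  86]
-0.01 -10 [ 21  31 115 -63  27  90] [ 22  28 115 -59  28  86]
-0.01 -5 [ 18  30 118 -68  19  91] [ 19  27 118 -61  21  85]
-0.01 0 None [ 15  26 120 -63  13  84]
-0.01 5 None None
-0.01 10 None None
-0.016 -20 [ 27  34 110 -59  40  89] [ 27  32 110 -56  42  87]
-0.016 -15 [ 24  32 113 -61  33  90] [ 25  30 113 -58  35  87]
-0.016 -10 [ 21  31 116 -64  26  90] [ 21  28 116 -60  28  86]
-0.016 -5 [ 17  30 118 -69  19  92] [ 18  27 118 -62  20  85]
-0.016 0 None [ 14  26 121 -64  13  84]
-0.016 5 None None
-0.016 10 None None
```

```bash
cat >> h.py <<'E'
PH=Ro.from_euler('x',-10,degrees=True).as_matrix()
O=np.array([.5475,.127,.06]);YAW=-.177;D=deckR(YAW)
TZ=-.0065
def tcp(c,B,out=0,dy=0,ph=PH):  # board centre c, board axes B -> tool pose
    A=B@ph;return c+B@[0,dy,TZ+out],toolR(A[:,0],-A[:,2])
STAND=np.array([.5316,-.0675,.04]);SY=.2938
MAT=np.array([.5557,-.2686,.003]);MY=.0835
E
python3 - <<'E'
from h import *
from bench import ctrl
np.set_printoptions(precision=4,suppress=True)
for n,c,B in(('mat',MAT+[0,0,.012],Rz(MY)),('stand',STAND+[0,0,.012],Rz(SY))):
    for z in(0,.2):print(n,ctrl.ik(*[(p:=tcp(c,B))[0]+[0,0,z],p[1]]))
c=O+D@[.0005,.0045,.060]
p,R=tcp(c,D,.05);ctrl.goto(p,R)
p,R=tcp(c,D);print(ctrl.move_l(p,vel=.06,contact_N=15),ctrl.current_contact_force())
ctrl.command_gripper(0.0)
print(ctrl.current_grip_width()*91,ctrl.current_contact_force(),ctrl.current_tool_pos()-p)
T=wristpose(ctrl);im=ctrl.read_camera("wrist");np.save("T2.npy",T);cv2.imwrite("pics/w2.png",im);print(ctrl.current_t())
E
```

```text
mat [-26.4699  40.9062  93.0966 -12.9457  41.5008 -21.8762]
mat [-26.4699  25.9306  83.226   -9.3589  65.9037 -27.795 ]
stand [ -7.6499  33.7441 102.775  -14.1805  40.1729 -13.8883]
stand [ -7.6499  17.7725  90.4364  -9.8202  67.9079 -21.0913]
False [ 0.5279 -0.8212  0.627 ]
63.46665085426939 [-3.6702  0.4042  3.1089] [-0.0002 -0.      0.0001]
4.95
```

View pics/w2.png

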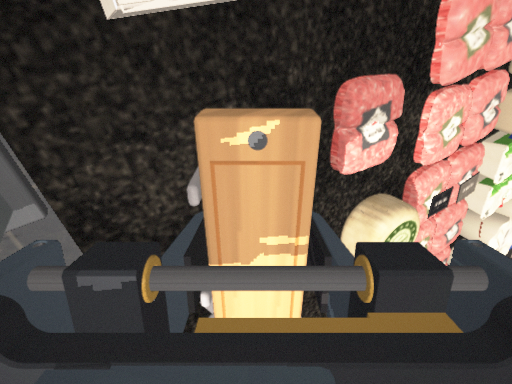

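The upper board is gripped, at 63.5 mm width. Next: lift it, put it on the mat, then look at the rack and stand.

```bash
python3 - <<'E'
from h import *
from bench import ctrl
np.set_printoptions(precision=4,suppress=True)
c=O+D@[.0005,.0045,.060]
p,R=tcp(c,D,.025);ctrl.move_l(p,vel=.08);ctrl.move_l(p+[0,0,.12],vel=.2)
print(ctrl.current_grip_width()*91,ctrl.current_contact_force())
p,R=tcp(MAT+[0,0,.012],Rz(MY));ctrl.goto(p+[0,0,.12],R)
print(ctrl.move_l(p+[0,0,.02],vel=.15),ctrl.move_l(p+[0,0,-.001],vel=.03,contact_N=5),ctrl.current_tool_pos()-p,ctrl.current_contact_force())
ctrl.command_gripper(1.0)
print(ctrl.move_l(np.array(ctrl.current_tool_pos())-R[:,1]*.06,vel=.15))
A=D@PH;ctrl.goto(O+D@[0,.03,.2],toolR(A[:,0],-A[:,2]))
T=wristpose(ctrl);im=ctrl.read_camera("wrist");np.save("T3.npy",T);cv2.imwrite("pics/w3.png",im)
t=ctrl.read_camera("top");cv2.imwrite("pics/t3.png",t)
o=np.zeros((560,800,3),np.uint8);o[:330]=cv2.resize(im[40:210,150:350],None,fx=2,fy=2)[:330,:400].shape and 0
a=cv2.resize(im[30:260,130:380],(400,368),interpolation=cv2.INTER_CUBIC);o[:368,:400]=a
b=cv2.resize(t[185:255,165:390],(640,199),interpolation=cv2.INTER_CUBIC);o[360:559,160:800]=b
cv2.imwrite("pics/c3.png",o);print(ctrl.current_t())
E
```

```text
63.60770952908206 [-0.153   0.1705 -1.4828]
False True [-0.0003  0.0001 -0.0002] [1.1587 0.9904 5.6179]
False
12.175
```

View pics/c3.png

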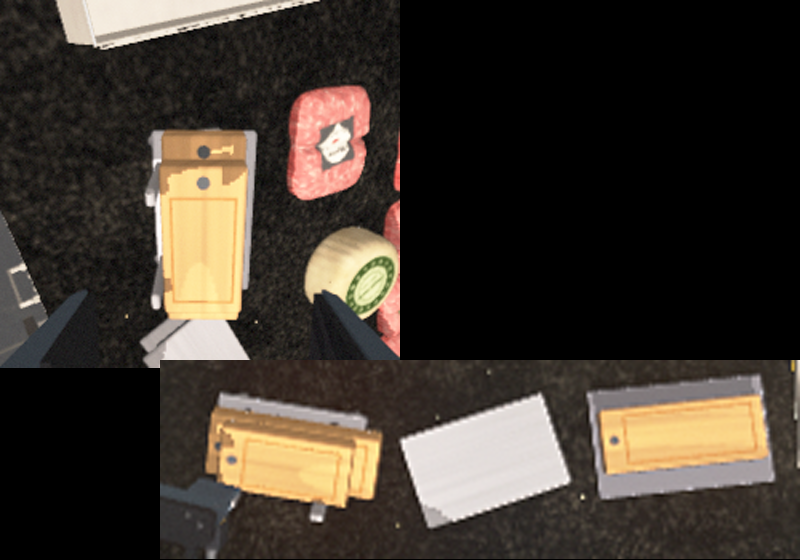

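The upper board lies on the mat. In the wrist crop the short board's corners are at about (246,163), (240,320), (164,319) and (161,163). The lower board's far edge is at about (163,131) to (245,131).

```bash
python3 - <<'E'
from h import *
from bench import ctrl
np.set_printoptions(precision=4,suppress=True)
T=np.load("T3.npy");c=ctrl.camera_params("wrist");P=T@np.array(c['T_tool_cam'])
px=lambda l:(np.array(l,float)+.5)/1.6-.5+[130,30]
def rep(n,r):
    v=r[0];print(n,v,'deck-rel mm',1e3*D.T@(np.array([v[0],v[1],.06])-O),r[1].ravel())
rep('short',fit(rect(.032,.0625,.048),px([(246,163),(240,320),(164,319),(161,163)]),c,P,.06,1,[.55,.13,-.17]))
rep('lower',fit(rect(.032,.0825,.024)[[0,3]],px([(245,131),(163,131)]),c,P,.06,1,[.55,.13,-.17]))
rep('deck',fit(np.array([[.042,.073,0],[.042,-.073,0]]),px([(257,131),(248,290)]),c,P,.06,1,[.55,.13,-.17]))
c=ctrl.camera_params("top");Tt=np.array(c['pose'])
px=lambda l:(np.array(l,float)-[160,360]+.5)/2.844-.5+[165,185]
print('upper',*fit(rect(.032,.0825),px([(600,409),(764,394),(769,456),(603,475)]),c,Tt,.027,0,[.55,-.27,.08]))
print('mat',*fit(rect(.055,.09),px([(588,391),(759,375),(775,482),(599,499)]),c,Tt,.003,0,[.55,-.27,.08]))
E
```

```text
short [ 0.545   0.1222 -0.2008] deck-rel mm [-1.416  -5.2142  0.8175] [ 1.9753  2.7748 -0.4618 -2.8534 -0.9555 -3.0567 -1.5218  1.641 ]
lower [ 0.5466  0.1222 -0.1777] deck-rel mm [-0.0039 -4.867   0.0023] [ 1.6908  0.0753 -1.5118  0.0666]
deck [ 0.5469  0.1274 -0.1809] deck-rel mm [-0.59    0.2553  0.3406] [-0.0014 -0.0117  0.0053  0.0168]
upper [ 0.556  -0.268   0.0749] [[-0.3689  0.1751]
 [-0.9248  0.1125]
 [ 0.1894  0.4905]
 [ 1.0933 -0.761 ]]
mat [ 0.5553 -0.2687  0.0771] [[-0.4459  0.2126]
 [ 0.5682  0.0057]
 [-0.1099 -0.1239]
 [-0.0095 -0.098 ]]
```

```bash
python3 - <<'E'
from h import *
from bench import ctrl
np.set_printoptions(precision=1,suppress=True)
T=np.load("T3.npy");c=ctrl.camera_params("wrist");P=T@np.array(c['T_tool_cam'])
im=cv2.imread("pics/w3.png")
vis=cv2.resize(im[30:260,130:380],None,fx=3,fy=3,interpolation=cv2.INTER_CUBIC)
for loc,dy,col in((rect(.032,.0625,.048),-.005,(255,0,0)),(rect(.032,.0625,.024),-.005,(255,255,0)),(rect(.032,.0825,.024),0,(0,255,0)),(rect(.042,.073,0),0,(0,0,255))):
    p=proj(O+(loc+[0,dy,0])@D.T,c,P);print(((p-[130,30])*1.6).ravel())
    cv2.polylines(vis,[np.int32(((p-[130,30]+.5)*3-.5)*8)],True,col,1,cv2.LINE_AA,3)
cv2.imwrite("pics/v3.png",vis[240:,:][:,150:500] if 0 else vis[200:,180:520])
E
```

```text
[249.1 166.7 242.1 313.8 165.6 313.8 158.5 166.7]
[246.2 158.1 240.  298.3 167.7 298.3 161.4 158.1]
[247.6 124.  239.4 312.5 168.3 312.5 159.9 124. ]
[257.1 130.8 248.5 289.6 159.2 289.6 150.5 130.8]
```

View pics/v3.png

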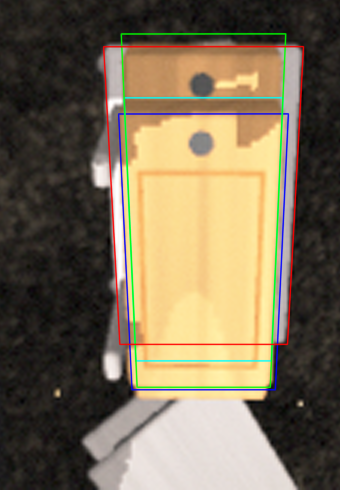

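The overlay agrees with the deck pose. The short board's end face lies between the cyan and blue lines, so its y offset is about -5 mm. The lower board protrudes beyond it on both ends. Now I pick the short board and place it on the stand.

```bash
python3 - <<'E'
from h import *
from bench import ctrl
np.set_printoptions(precision=4,suppress=True)
c=O+D@[0,-.005,.036]
p,R=tcp(c,D,.05);ctrl.goto(p,R)
p,R=tcp(c,D);hit=ctrl.move_l(p,vel=.06,contact_N=15);print(hit,ctrl.current_contact_force())
if hit: raise SystemExit
ctrl.command_gripper(0.0)
print(ctrl.current_grip_width()*91,ctrl.current_contact_force(),ctrl.current_tool_pos()-p)
p,R=tcp(c,D,.05);ctrl.move_l(p,vel=.08);ctrl.move_l(p+[0,0,.1],vel=.2)
print(ctrl.current_grip_width()*91,ctrl.current_contact_force())
p,R=tcp(STAND+[0,0,.012],Rz(SY));ctrl.goto(p+[0,0,.1],R)
print(ctrl.move_l(p+[0,0,.015],vel=.15),ctrl.move_l(p+[0,0,-.002],vel=.03,contact_N=5),ctrl.current_tool_pos()-p,ctrl.current_contact_force())
ctrl.command_gripper(1.0)
ctrl.move_l(np.array(ctrl.current_tool_pos())-R[:,1]*.1,vel=.2)
T=wristpose(ctrl);im=ctrl.read_camera("wrist");np.save("T4.npy",T);cv2.imwrite("pics/w4.png",im)
t=ctrl.read_camera("top");cv2.imwrite("pics/t4.png",t)
b=cv2.resize(t[185:255,165:390],(787,245),interpolation=cv2.INTER_CUBIC)
o=np.zeros((245+345,787,3),np.uint8);o[:245]=b;o[245:,:375]=cv2.resize(im[30:260,130:380],(375,345));cv2.imwrite("pics/c4.png",o);print(ctrl.current_t())
E
```

```text
False [0.5942 0.7586 0.609 ]
63.567838556472886 [-2.3474  1.3878  3.892 ] [-0.0001  0.      0.0001]
63.44723795177647 [-0.5041  0.2769 -0.9154]
False True [-0.     -0.     -0.0006] [-0.0325 -0.5223  1.0316]
19.5667
```

View pics/c4.png

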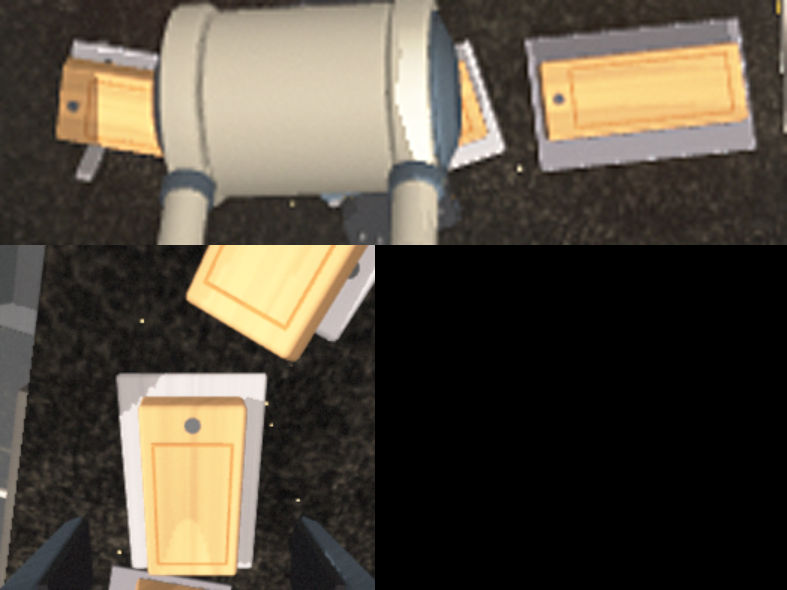

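In the wrist crop the short board lies on the stand with corners at about (140,401), (244,401), (237,575) and (149,575). The plate's corners are at (118,375), (266,375), (252,568) and (133,569).

```bash
python3 - <<'E'
from h import *
from bench import ctrl
np.set_printoptions(precision=4,suppress=True)
T=np.load("T4.npy");c=ctrl.camera_params("wrist");P=T@np.array(c['T_tool_cam'])
px=lambda l:(np.array(l,float)-[0,245]+.5)/1.5-.5+[130,30]
s=fit(rect(.047,.075),px([(266,375),(252,568),(133,569),(118,375)]),c,P,.04,0,[.53,-.07,.29])
b=fit(rect(.032,.0625),px([(244,401),(237,575),(149,575),(140,401)]),c,P,.064,0,[.53,-.07,.29])
print(s,b);print('short in stand mm',1e3*Rz(s[0][2]).T@np.r_[b[0][:2]-s[0][:2],0])
c=ctrl.camera_params("top");Tt=np.array(c['pose'])
px=lambda l:(np.array(l,float)+.5)/3.5-.5+[165,185]
print('upper',*fit(rect(.032,.0825),px([(541,62),(742,43),(748,122),(546,140)]),c,Tt,.027,0,[.55,-.27,.08]))
E
```

```text
(array([ 0.5311, -0.0667,  0.297 ]), array([[ 1.6014, -0.4321],
       [ 0.4368,  0.9145],
       [-0.4476,  0.4242],
       [-1.5958, -0.086 ]])) (array([ 0.5306, -0.0646,  0.299 ]), array([[ 2.522 ,  0.2555],
       [ 0.5065, -0.53  ],
       [-0.6697, -0.3048],
       [-2.3936,  0.6424]]))
short in stand mm [0.1373 2.1748 0.    ]
upper [ 0.555  -0.2674  0.0663] [[-0.3392 -0.1966]
 [-0.5955  0.3827]
 [ 0.3715  0.0139]
 [ 0.5565 -0.1932]]
```

The short board is centred to about 2 mm and aligned. Now I return the upper board.

```bash
python3 - <<'E'
from h import *
from bench import ctrl
np.set_printoptions(precision=4,suppress=True)
p,R=tcp(MAT+[0,0,.012],Rz(MY));ctrl.goto(p-R[:,1]*.08,R)
hit=ctrl.move_l(p,vel=.08,contact_N=15);print(hit)
if hit: raise SystemExit
ctrl.command_gripper(0.0);print(ctrl.current_grip_width()*91,ctrl.current_contact_force())
ctrl.move_l(p+[0,0,.2],vel=.2)
c=O+D@[.001,-.001,.036]
p,R=tcp(c,D,.06);ctrl.goto(p+[0,0,.08],R);ctrl.move_l(p,vel=.15)
p,R=tcp(c,D,.01);print(ctrl.move_l(p,vel=.1,contact_N=10))
p,R=tcp(c,D,-.002);print(ctrl.move_l(p,vel=.02,contact_N=5),1e3*D.T@(ctrl.current_tool_pos()-tcp(c,D)[0]),ctrl.current_contact_force())
ctrl.command_gripper(1.0);ctrl.sleep(.3)
q=np.array(ctrl.current_tool_pos());ctrl.move_l(q+D[:,2]*.1,vel=.15)
A=D@PH;ctrl.goto(O+D@[0,.03,.2],toolR(A[:,0],-A[:,2]))
T=wristpose(ctrl);im=ctrl.read_camera("wrist");np.save("T5.npy",T);cv2.imwrite("pics/w5.png",im)
t=ctrl.read_camera("top");cv2.imwrite("pics/t5.png",t)
cc=ctrl.camera_params("wrist");P=T@np.array(cc['T_tool_cam'])
vis=cv2.resize(im[30:260,130:380],None,fx=2,fy=2,interpolation=cv2.INTER_CUBIC)
for loc,col in((rect(.032,.0825,.048),(255,0,0)),):
    v=proj(O+(loc+[0,-.001,0])@D.T,cc,P);cv2.polylines(vis,[np.int32(((v-[130,30]+.5)*2-.5)*8)],True,col,1,cv2.LINE_AA,3)
b=cv2.resize(t[185:255,165:390],None,fx=2,fy=2,interpolation=cv2.INTER_CUBIC)
o=np.zeros((600,500,3),np.uint8);o[:460]=vis;o[460:,:450]=b;cv2.imwrite("pics/c5.png",o);print(ctrl.current_t())
E
```

```text
False
63.71514188626413 [-0.2219  0.7311  3.1283]
False
True [-0.0818  0.0537 -0.0214] [0.5945 0.5508 0.3338]
28.8333
```

View pics/c5.png

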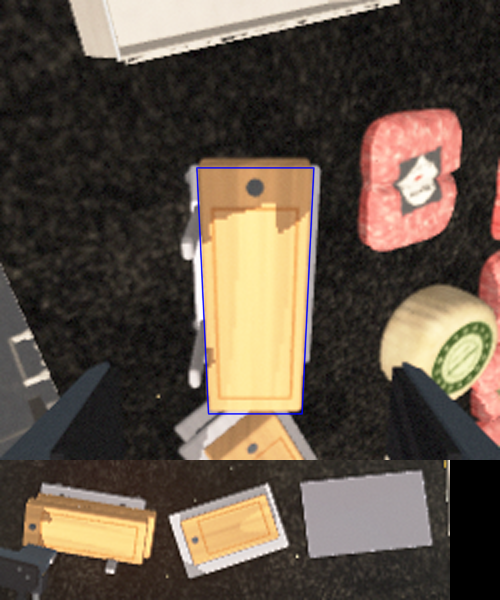

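The upper board is back on the lower one: its outline matches the predicted blue rectangle, its edge is against the posts, and the right end of the lower board hasn't moved, at about (155,513). The short board is centred on the stand, the mat is empty, and the gripper is clear. Handing in.

```bash
python3 - <<'E'
from bench import ctrl
print(ctrl.current_contact_force(),ctrl.current_t()); ctrl.sign_off()
E
```

```text
[-0.30019622 -0.26234639 -1.07919337] 28.8333
the job is handed in; nothing more can be done
```

The job is done and handed in at 28.8 s of the 72 s allowed; no verdict came back. I moved the upper board to the mat, laid the short board on the stand, and put the upper board back on the lower one against the stop posts.

**Last checks:**
- **Short board:** it measured about 0 mm across and 2 mm along from the stand's centre, and lined up to within 0.2 degrees.
- **Upper board:** it touched down within 0.1 mm of the planned position. In the last wrist picture its outline matched the predicted rectangle to within a few millimetres, judged by eye.
- **Lower board and groceries:** the lower board and the two groceries in the last wrist picture (meat pack and cheese) looked unmoved. I did not measure them, and the tub was not in my last crops.

**Disagreement:** the first corner fit of the short board on the rack was off by about 3 pixels. I had mistaken the lower board's end for its edge. An overlay settled it before I gripped the board.

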